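Set up the drop-front work board of a print-room supply cabinet

TASK

Get the small plywood supply cabinet ready to work at: pull both of its slide-out supports all the way out first, then swing its drop-front work board down gently, without letting it fall, until it lies level on the two supports, and let go. Leave the drawer shut and do not push the other things on the table or the cabinet about.

Things in the scene. Friction and masses are not known exactly. Their poses are not given: they have to be found in the camera images.
- cabinet: heavy plywood desk-top cabinet that cannot be shifted, 330 mm wide (its y), 170 mm deep (its x, growing away from its front), flat top 272 mm above the table. Origin at table level under the middle of its front face; its front looks along its own -x, towards the robot. Below 120 mm it holds a drawer with a slide-out support at either side; above, the drop-front work board closes it
- hinge (a point): middle of the board's hinge line, on the front face 120 mm above the table; the hinge runs along the cabinet's y
- support_left (a joint): how far the support on the cabinet's +y side is out, m: 0 = pushed in flush with the front, 0.100 = fully out at its stop. A dark wood bar, 22 mm wide, 60 mm high, 130 mm to the side of the cabinet's middle, its top level with the hinge. Slides along the cabinet's -x, stays where left; about 2 N moves it. May start up to 30 mm out
- support_left_knob (a point): middle of the brass knob's head on the front end of the left support, 90 mm above the table, 29 mm before the bar's front end. Head: 24 mm diameter round, 22 mm long, its axis along the cabinet's x, on a thinner 12 mm stem; free room on both sides and above
- support_right (a joint): the same for the support on the cabinet's -y side
- support_right_knob (a point): the same for the knob of the right support
- board (a joint): drop-front work board, rad: 0 = shut, leaning 10 degrees back from upright (its weight keeps it shut); grows as its top comes over towards the robot; 1.745 = level. 296 mm wide, 150 high, 12 thick, 0.3 to 0.5 kg, white outside, green gridded inside, hinged at its lower edge. The hinge is almost free: past upright (0.175) the board falls unless held. Supports that are out carry it level; else it drops below level
- board_handle (a point): middle of the dark round handle bar on the board's free edge: 130 mm long along the cabinet's y, 10 mm diameter, a 10 mm post at each end, 33 mm clear gap between bar and edge. Board shut: it runs level above the board's top edge, 308 mm above the table; board level: 126 mm. It moves on an arc of 192 mm radius about the hinge line
- drawer (a joint): the drawer between the supports: 0 = shut, m out; low brass pull 12 mm proud. To be left shut
- scraper: loose yellow plastic ink scraper, 80 x 150 x 12 mm, lying on the table in front of the cabinet; origin under its middle
- tape_roll: loose roll of pale masking tape, 90 mm across, 24 mm high, lying on the cabinet's top; origin under its middle
- ink_jar: loose closed black ink jar with paper label, 84 mm across, 95 mm high; origin under its middle
- paint_bottle: loose orange square paint bottle with nozzle, 38 x 38 x 144 mm, standing; origin under its middle
- ink_lid: loose black jar lid lying open side up, 96 mm across, 18 mm high; origin under its middle
- palette_knife: loose palette knife, red handle, steel blade, 200 mm long along its x, lying flat; origin under its middle
- rotary_cutter: loose pale blue rotary cutter, 155 mm long along its x, 16 mm high, lying flat; origin under its middle
- screen_frame: loose wooden printing screen, 260 x 220 x 20 mm, lying flat; origin under its middle

How it is judged (in metres and radians):
On the way, in this order (a step that is already met when the one before it is completed fails the run):
1. both supports out to within 10 mm of their stops while the board is still shut (under 0.15 rad open) (value of joint each of support_left, support_right above 0.09 m and value of joint board below 0.15 rad), for 0.2 s.
2. the board lowered level onto both supports (value of joint each of support_left, support_right above 0.09 m and value of joint board between 1.69 and 1.8 rad), for 0.2 s.
At the end, for the whole second after the job is handed in: Both supports out to within 10 mm of their stops (at least 0.090 of 0.100 m), the board resting on them level to within about 0.055 rad (1.69 to 1.80 rad), the drawer shut (less than 20 mm out) (all of step 2 and value of joint drawer below 0.02 m); the robot touches nothing.
It fails at once if the board falls or is slammed (turns faster than 2.5 rad/s) (velocity of joint board above 2.5 rad/s or velocity of joint board below -2.5 rad/s).
It fails at once if the drawer is pulled out 20 mm or more (value of joint drawer above 0.02 m).
It fails at once if one of the other things is pushed 30 mm or more from its place (distance of any of scraper, tape_roll, ink_jar, paint_bottle, ink_lid, palette_knife, rotary_cutter, screen_frame from where it was at the start of the episode above 0.03 m).
It fails at once if the paint bottle or the ink jar is tipped (angle between any of paint_bottle, ink_jar's own z axis and vertical above 0.5 rad).
It also fails if it takes over 72 s, if anything falls off the work surface, if the arm or the gripper's body presses on something with over 40 N, if the wrist force passes 120 N, or if a joint passes its speed limit or range.

ROBOT

A 7-joint arm with a two-finger parallel gripper is mounted at the origin on the work surface. World frame = base frame: x ahead of the robot, y to its left, z up, the work surface at z = 0. Lengths are in mm, angles in rad, forces in N, time in s.
With the tool pointing down it reaches from about 400 to 925 mm from the base axis. Payload 5.6 kg.
Tool frame: the origin (TCP) lies midway between the tips of the shut fingers; the grasp point (between the pads) lies 19 mm behind it (robot.grip_depth is the distance from the TCP to the grasp point, in mm); z points along the fingers, y is the direction in which the jaws open and shut (so a half turn about z gives the same grasp; the last joint's range is limited). The gripper opens to 85 mm and grips with 20 to 120 N. Pads are 22 mm wide; open, the fingers measure 114 mm over their backs; the gripper's body (76 mm by 85 mm) begins 54 mm behind the grasp point. The pads swing forward as they close: fully open they stand 13 mm farther back than shut.
Start: joints at [1.217, 0.468, -0.012, 1.603, 0.006, 1.071, -0.056], TCP at [198.742, -618.878, 231.29] pointing down, gripper open.
Joint ranges: [-2.53, 2.53], [-0.31, 2.02], [-1.57, 1.55], [0.28, 2.44], [-1.29, 4.43], [0.15, 1.84], [-2.92, 2.92]. Speed limits (rad/s): [2.57, 2.57, 3.14, 3.14, 3.14, 3.14, 3.14].

INTERFACE

Orientations are given as a 3x3 rotation matrix whose columns are the frame's x, y, z axes.
In Python, from rig import robot, get_image gives the robot as it stands.
- The arm moves only by the tool jog_arm, never from a script. Its argument "moves" is a list of rows, each an object with "grip": the closure, from 0 (fully open) to 1 (shut); "delta_pos": the shift along the world's x, y, z in m, a list of three; "roll": the turn about the world's z in rad. In form: [{"grip": grip, "delta_pos": [tx, ty, tz], "roll": roll}, ...]. A call has exactly 5 rows; each row shifts and turns the pose as measured when the row begins; what a row does not reach is not made up. A row lasts 1/10 s, in which the tool goes at most 50 mm and 8.59 degrees, less where a joint would pass 70% of its speed; a pose out of reach is approached as far as the arm can. A call is refused whole if a number of a shift passes 0.05 or a number of a turn 0.15, either way. A call with a gripper value outside its range is refused whole. The fingers move at their own pace and stop on an object; "squeeze" is the grip in N (left out, the last holds). Time passes only in rows, so rows that do not move let the fingers close, or fill a call up. It gives the time, the measured TCP pose, the force and the opening at its end, in the units of the state.
- robot.get_obs(): the state, without advancing time (a new reading comes with each control period).
- get_image(name): name is "side" or "top" or "wrist"; returns a dict with "img" (400x640x3 uint8, red, green, blue), "fx", "fy", "cx", "cy" (pixels), "k1" (the pictures are not rectified: a ray, as slopes to the right and down, at radius r is drawn at 1 + k1 r^2 times it, then the intrinsics apply), "rvec" (rotation vector, rad) and "tvec" (3), from world to camera coordinates, as OpenCV has them; the wrist camera has in their place "mount" (4x4, takes a point from camera to tool coordinates, whose origin is the TCP and whose axes are the flange's). Camera axes: x right, y down, z forward; pixel columns grow to the right and rows downward; lengths in mm; the calibration is good to about 2 mm. A picture is of the moment at which its call begins: read the wrist's pose just before it. There is no depth.
- robot.finish_job(): hands the job in, once; it reports no verdict.
The state is a dict: "time_s": time; "joints": joint angles; "joint_velocities": joint speeds; "joint_torque": joint torques, N m; "tool_pos": TCP position; "orientation": TCP orientation; "wrist_force": force on the tool from outside, world axes, zero at the start; "wrist_torque": the same for the moment, N m; "grip_width": opening from 0.0 (shut) to 1.0 (fully open).
Only numpy, scipy, OpenCV 4.12 (cv2) and the standard library are available. Lean on these libraries where they do the work, as an engineer would, in place of code of your own. Each camera call takes 0.05 s, during which the arm holds its last target.

## Working session

There is one attempt and no reset: what is moved stays moved. The work goes in short steps, Python scripts to look and compute and a tool call to move; the robot and the scene stay as the last step left them, time stands still between calls to the robot, and variables do not carry over. Pictures are saved under pics/ and viewed, and the job is handed in when it is done.

Besides the shell and the picture viewer there is one more tool, called after ">>>" by a JSON object that holds its "method" and its "body", one argument or row to a line. jog_arm: Moves the arm, as the interface text tells. Its arguments: {"type":"object","properties":{"moves":{"type":"array"},"squeeze":{"type":"number"}},"required":["moves"]}

```bash
ls; mkdir -p pics; python3 - <<'E'
from rig import robot,get_image
import cv2
o=robot.get_obs()
print(o)
for n in ["side","top","wrist"]:
    d=get_image(n); cv2.imwrite(f"pics/{n}0.png",d["img"][:,:,::-1]); print(n,{k:v for k,v in d.items() if k!="img"})
E
```

```text
pics
{'time_s': 0.0, 'joints': array([ 1.21701956,  0.46836135, -0.01159544,  1.60366351,  0.00597807,
        1.07139215, -0.05633091]), 'joint_velocities': array([-3.24857922e-04,  1.67898691e-03, -5.36102954e-04, -6.18706475e-04,
        2.36744471e-05,  1.32941906e-03,  9.46422705e-06]), 'joint_torque': array([-1.28857922e-03, -5.32391310e+01,  2.05619767e-02, -2.51309180e+01,
        1.14544749e-02,  7.62344658e-03,  4.97026367e-07]), 'tool_pos': array([ 198.52819414, -618.33543337,  230.33207726]), 'orientation': array([[ 9.52130464e-01,  3.05691277e-01, -6.50068329e-04],
       [ 3.05691949e-01, -9.52129010e-01,  1.66756013e-03],
       [-1.09190328e-04, -1.78645546e-03, -9.99998398e-01]]), 'wrist_force': array([-0.27855744,  0.65257508, -0.42608856]), 'wrist_torque': array([-0.00295893,  0.01505394,  0.00272606]), 'grip_width': 1.000188197806921}
side {'fx': 404.4681539073211, 'fy': 404.4681539073211, 'cx': 323.76429572833376, 'cy': 210.05781132745759, 'k1': -0.08919342138828894, 'rvec': array([ 0.77783638, -2.43300427,  1.24349618]), 'tvec': array([ 406.10787865,  352.44775167, 1316.69323261])}
top {'fx': 413.5363831650325, 'fy': 413.5363831650325, 'cx': 312.1637197486894, 'cy': 201.32350382407864, 'k1': -0.0008792601214815357, 'rvec': array([ 2.1560653 , -2.13603318,  0.12978089]), 'tvec': array([  -9.71395135,  556.97742399, 1565.17036521])}
wrist {'fx': 351.43377113182083, 'fy': 351.43377113182083, 'cx': 321.86402663218365, 'cy': 201.79029954290996, 'k1': -0.04136689844522149, 'mount': array([[ 3.65079409e-04, -9.55792266e-01, -2.94042534e-01,
         7.53659982e+01],
       [ 9.99999025e-01,  7.45192279e-04, -1.18067940e-03,
        -7.03838606e-01],
       [ 1.34760247e-03, -2.94041816e-01,  9.55791606e-01,
        -1.43006388e+02],
       [ 0.00000000e+00,  0.00000000e+00,  0.00000000e+00,
         1.00000000e+00]])}
```

View pics/side0.png

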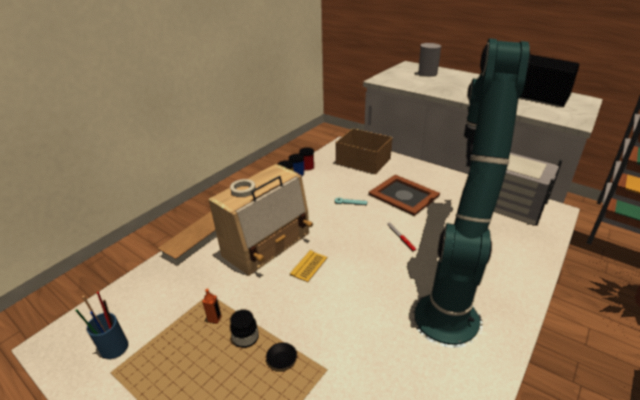

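View pics/top0.png

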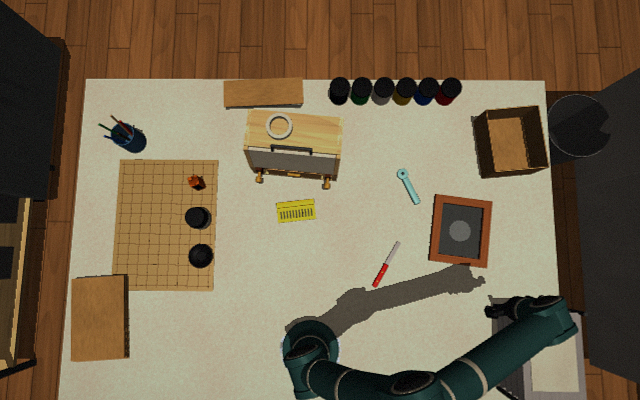

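View pics/wrist0.png

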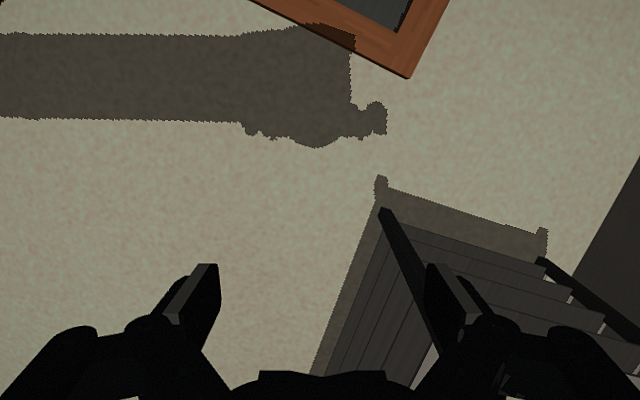

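```bash
python3 - <<'E'
import cv2
t=cv2.imread("pics/top0.png"); s=cv2.imread("pics/side0.png")
cv2.imwrite("pics/top0c.png",cv2.resize(t[95:230,220:380],None,fx=5,fy=5,interpolation=cv2.INTER_CUBIC)[:600,:800])
cv2.imwrite("pics/side0c.png",cv2.resize(s[155:285,190:350],None,fx=4.6,fy=4.6,interpolation=cv2.INTER_CUBIC)[:600,:800])
E
```

```text
(no output)
```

View pics/top0c.png

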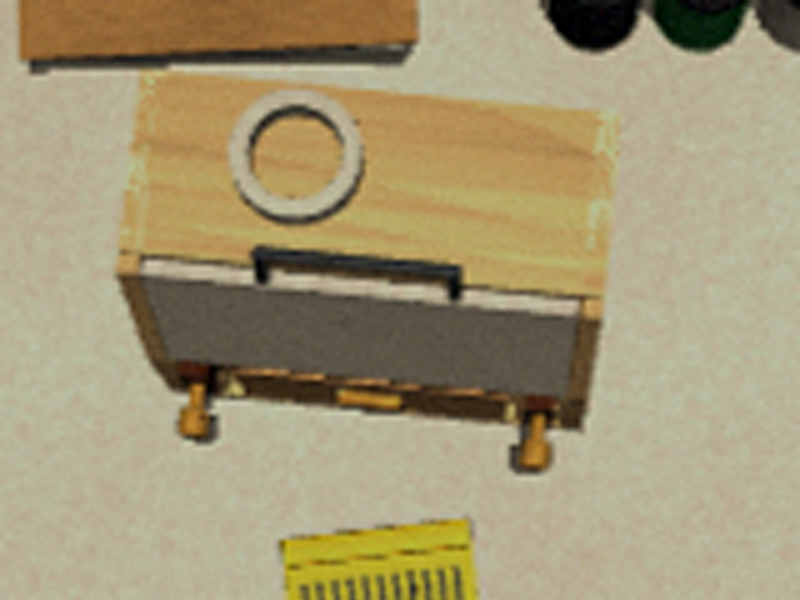

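View pics/side0c.png

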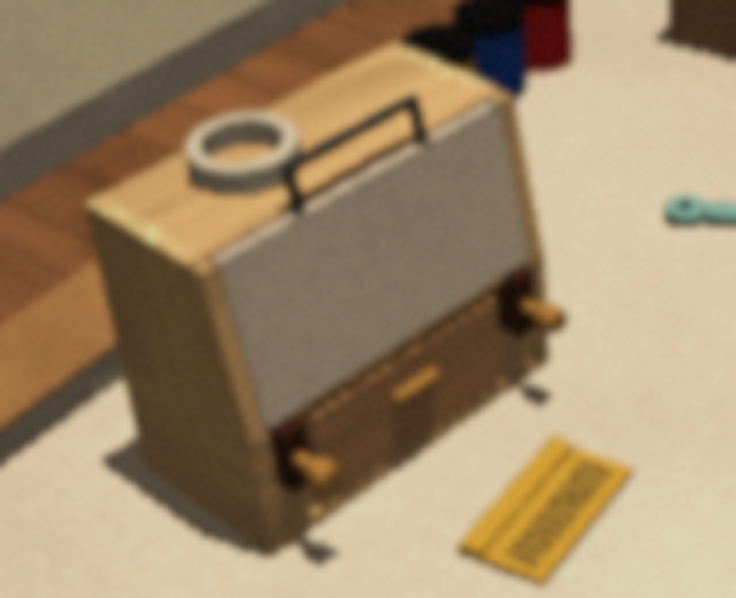

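```bash
cat > h.py <<'E'
import numpy as np,cv2
from rig import robot,get_image
def proj(P,d,R=None,t=None):
    P=np.atleast_2d(np.array(P,float))
    K=np.array([[d["fx"],0,d["cx"]],[0,d["fy"],d["cy"]],[0,0,1]])
    return cv2.projectPoints(P,d["rvec"],d["tvec"],K,np.array([d["k1"],0,0,0,0.]))[0][:,0]
def wcal(d,o):
    M=np.array(d["mount"]);R=np.array(o["orientation"]);T=np.eye(4);T[:3,:3]=R;T[:3,3]=o["tool_pos"]
    C=np.linalg.inv(T@M); d=dict(d); d["rvec"]=cv2.Rodrigues(C[:3,:3])[0][:,0]; d["tvec"]=C[:3,3]; return d
def unproj(px,d,z):
    K=np.array([[d["fx"],0,d["cx"]],[0,d["fy"],d["cy"]],[0,0,1]])
    u=cv2.undistortPoints(np.array([[px]],float),K,np.array([d["k1"],0,0,0,0.]))[0,0]
    R=cv2.Rodrigues(np.array(d["rvec"]))[0]; c=-R.T@d["tvec"]; r=R.T@np.array([u[0],u[1],1])
    return c+r*(z-c[2])/r[2]
def cab(p,P):
    P=np.atleast_2d(np.array(P,float)); c,s=np.cos(p[2]),np.sin(p[2])
    return np.c_[p[0]+c*P[:,0]-s*P[:,1],p[1]+s*P[:,0]+c*P[:,1],P[:,2]]
E
cat > fit.py <<'E'
from h import *
from scipy.optimize import least_squares
t=get_image("top");s=get_image("side")
T=[((145,72),(170,165,272)),((618,112),(170,-165,272)),((258,253),(33,65,308)),((462,270),(33,-65,308)),((170,365),(0,148,120)),((572,400),(0,-148,120)),((195,420),"L"),((535,453),"R")]
S=[((292,170),(33,65,308)),((412,100),(33,-65,308)),((270,550),(0,165,0)),((90,205),(170,165,272)),((395,42),(170,-165,272)),((318,465),"L"),((550,315),"R")]
def res(p,full=False):
    out=[]
    for L,d,k,o in((T,t,5,(220,95)),(S,s,4.6,(190,155))):
        loc=[(-29-p[3],130,90) if q=="L" else (-29-p[4],-130,90) if q=="R" else q for _,q in L]
        px=np.array([np.array(a)/k+o for a,_ in L])
        out.append(proj(cab(p,loc),d)-px)
    return np.vstack(out).ravel()
r=least_squares(res,[620,60,-0.1,0,0],loss="soft_l1")
np.set_printoptions(precision=3,suppress=True)
print(r.x);print(r.fun.reshape(-1,2))
p=r.x;np.save("p.npy",p)
tc=unproj((297/5+220,155/5+95),t,296);print("tape",tc)
for n,P in dict(kl=(-29-p[3],130,90),kr=(-29-p[4],-130,90),h=(33,0,308),lev=(-192,0,126)).items():print(n,cab(p,P))
E
python3 fit.py
```

```text
[660.557  66.099  -0.085   6.35   10.026]
[[-1.439 -1.141]
 [ 0.401 -0.644]
 [-0.472  1.422]
 [-1.783  1.59 ]
 [-0.385 -1.067]
 [-1.517 -0.8  ]
 [-0.519 -0.799]
 [-0.101 -0.115]
 [ 0.829 -1.201]
 [ 1.702 -0.957]
 [ 1.113  0.316]
 [-0.537 -1.599]
 [ 0.263 -1.398]
 [ 1.316 -0.005]
 [ 0.568 -0.885]]
tape [774.285 103.564 296.   ]
kl [[636.434 198.642  90.   ]]
kr [[610.575 -60.095  90.   ]]
h [[693.436  63.281 308.   ]]
lev [[469.258  82.49  126.   ]]
```

>>> {"method": "jog_arm", "body": {
  "moves": [
    {"grip": 0,"delta_pos": [0.03,0.03,0],"roll": 0.14},
    {"grip": 0,"delta_pos": [0.03,0.03,0],"roll": 0.14},
    {"grip": 0,"delta_pos": [0.03,0.03,0],"roll": 0.14},
    {"grip": 0,"delta_pos": [0.03,0.03,0],"roll": 0.14},
    {"grip": 0,"delta_pos": [0.03,0.03,0],"roll": 0.14}
  ]
}}

```text
time_s: 0.75
tool_pos: [344.6, -468.6, 229.8]
orientation: [[0.522, 0.853, -0.003], [0.853, -0.522, -0.004], [-0.006, -0.001, -1.0]]
wrist_force: [-0.1, -0.1, -0.4]
grip_width: 1.003
```

>>> {"method": "jog_arm", "body": {
  "moves": [
    {"grip": 0,"delta_pos": [0.025,0.04,0],"roll": 0.14},
    {"grip": 0,"delta_pos": [0.025,0.04,0],"roll": 0.14},
    {"grip": 0,"delta_pos": [0.025,0.04,0],"roll": 0.14},
    {"grip": 0,"delta_pos": [0.025,0.04,0],"roll": 0.14},
    {"grip": 0,"delta_pos": [0.025,0.04,0],"roll": 0.14}
  ]
}}

```text
time_s: 1.25
tool_pos: [473.9, -261.5, 230.5]
orientation: [[-0.178, 0.984, 0.003], [0.984, 0.178, -0.007], [-0.008, 0.001, -1.0]]
wrist_force: [1.5, -0.7, -1.0]
grip_width: 1.0
```

>>> {"method": "jog_arm", "body": {
  "moves": [
    {"grip": 0,"delta_pos": [0.005,0.045,0],"roll": 0.14},
    {"grip": 0,"delta_pos": [0.005,0.045,0],"roll": 0.14},
    {"grip": 0,"delta_pos": [0.005,0.045,0],"roll": 0.14},
    {"grip": 0,"delta_pos": [0.005,0.045,0],"roll": 0.14},
    {"grip": 0,"delta_pos": [0.005,0.045,0],"roll": 0.14}
  ]
}}

```text
time_s: 1.75
tool_pos: [501.6, -27.3, 231.3]
orientation: [[-0.789, 0.614, 0.011], [0.614, 0.789, -0.003], [-0.01, 0.004, -1.0]]
wrist_force: [0.6, -0.8, 0.4]
grip_width: 1.0
```

>>> {"method": "jog_arm", "body": {
  "moves": [
    {"grip": 0,"delta_pos": [0.0,0.02,0],"roll": 0.13},
    {"grip": 0,"delta_pos": [0.0,0.02,0],"roll": 0.13},
    {"grip": 0,"delta_pos": [0.0,0.02,0],"roll": 0.13},
    {"grip": 0,"delta_pos": [0.0,0.02,0],"roll": 0.13},
    {"grip": 0,"delta_pos": [0.0,0.02,0],"roll": 0.13}
  ]
}}

```text
time_s: 2.25
tool_pos: [501.1, 82.1, 232.4]
orientation: [[-1.0, -0.025, 0.012], [-0.025, 1.0, 0.006], [-0.012, 0.005, -1.0]]
wrist_force: [0.3, 0.6, 0.3]
grip_width: 0.996
```

```bash
python3 - <<'E'
from h import *
o=robot.get_obs(); d=get_image("wrist"); cv2.imwrite("pics/w1.png",d["img"][:,:,::-1])
print(o["joints"],o["tool_pos"],o["orientation"][:2,0])
w=wcal(d,o);p=np.load("p.npy")
print(proj(cab(p,[(-29-p[3],130,90),(-29-p[4],-130,90),(0,148,120),(0,-148,120),(33,65,308),(33,-65,308)]),w))
E
```

```text
[ 0.50956346  0.35905837 -0.88450549  1.91093034  0.32531675  1.00841992
  1.07891963] [501.14830395  82.11760656 232.36527016] [-0.99962192 -0.02487242]
[[436.60344646 323.20939723]
 [165.14591526 294.90750098]
 [457.16621955 376.78419248]
 [133.08598336 348.79150999]
 [407.13830515 712.31482744]
 [129.61379303 696.90754801]]
```

View pics/w1.png

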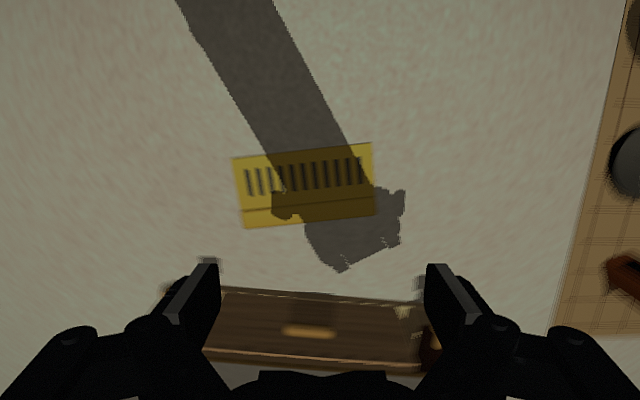

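>>> {"method": "jog_arm", "body": {
  "moves": [
    {"grip": 0,"delta_pos": [0.009,-0.03,-0.01],"roll": -0.03},
    {"grip": 0,"delta_pos": [0.009,-0.03,-0.01],"roll": -0.03},
    {"grip": 0,"delta_pos": [0.009,-0.03,-0.01],"roll": -0.03},
    {"grip": 0,"delta_pos": [0.009,-0.03,-0.01],"roll": -0.01},
    {"grip": 0,"delta_pos": [0.009,-0.012,-0.01],"roll": 0}
  ]
}}

```text
time_s: 2.8
tool_pos: [547.0, -51.4, 181.6]
orientation: [[-0.997, 0.07, 0.016], [0.07, 0.998, 0.006], [-0.016, 0.007, -1.0]]
wrist_force: [0.2, -0.6, 0.1]
grip_width: 1.0
```

>>> {"method": "jog_arm", "body": {
  "moves": [
    {"grip": 0,"delta_pos": [0,0,0],"roll": 0},
    {"grip": 0,"delta_pos": [0,0,0],"roll": 0},
    {"grip": 0,"delta_pos": [0,0,0],"roll": 0},
    {"grip": 0,"delta_pos": [0,0,0],"roll": 0},
    {"grip": 0,"delta_pos": [0,0,0],"roll": 0}
  ]
}}

```text
time_s: 3.3
tool_pos: [546.5, -50.4, 180.5]
orientation: [[-0.997, 0.072, 0.014], [0.072, 0.997, 0.008], [-0.013, 0.009, -1.0]]
wrist_force: [-0.5, 0.3, 0.7]
grip_width: 1.001
```

```bash
python3 - <<'E'
from h import *
o=robot.get_obs(); d=get_image("wrist"); cv2.imwrite("pics/w2.png",d["img"][:,:,::-1])
print(o["joints"],o["tool_pos"],o["orientation"])
w=wcal(d,o);p=np.load("p.npy")
print(proj(cab(p,[(-29-p[3],130,90),(-29-p[4],-130,90),(0,148,120),(0,-148,120),(33,65,308),(33,-65,308)]),w))
E
```

```text
[ 0.64194028  0.47881058 -0.77009934  1.87054334  0.39933778  0.93871866
  1.19047403] [546.54825094 -50.44356622 180.46253815] [[-0.99731862  0.07186145  0.01383863]
 [ 0.0719816   0.99737068  0.00838869]
 [-0.01319942  0.00936232 -0.99986905]]
[[638.87134967 288.99685602]
 [312.59478598 285.9177212 ]
 [678.41103462 350.06408067]
 [286.38623834 356.03495324]
 [752.55867564 658.49853404]
 [509.51474993 832.77755392]]
```

View pics/w2.png

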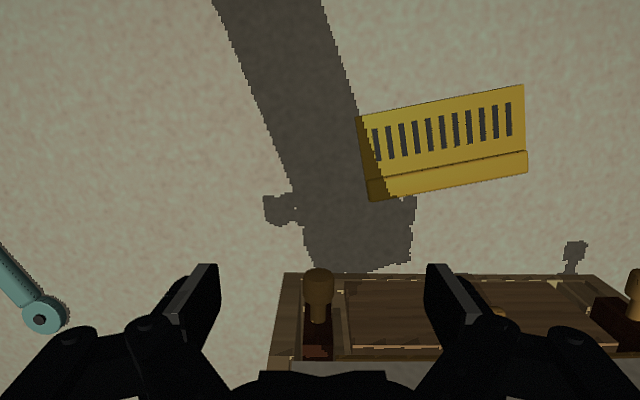

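```bash
python3 - <<'E'
import cv2
t=cv2.imread("pics/w2.png")
cv2.imwrite("pics/w2c.png",cv2.resize(t[250:390,260:400],None,fx=4.2,fy=4.2,interpolation=cv2.INTER_CUBIC))
E
```

```text
(no output)
```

View pics/w2c.png

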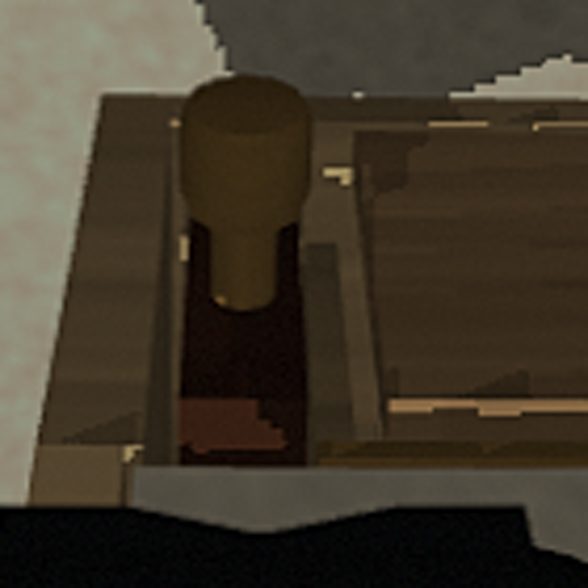

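```bash
python3 - <<'E'
from h import *
o=robot.get_obs(); d=get_image("wrist"); w=wcal(d,o);p=np.load("p.npy")
print(o["tool_pos"])
for px,z in [((318.8,282.1),102),((318.8,302.9),102),((258/4.2+260-1,250+465/4.2),120),((333,361),120)]: print(unproj(px,w,z))
print(cab(p,[(-29-p[4],-130,90),(0,-130,120)]))
E
```

```text
[546.59954681 -50.23806294 180.55786689]
[600.67909795 -54.45779234 102.        ]
[617.91693063 -55.73808848 102.        ]
[654.14406698 -57.30861212 120.        ]
[655.13504297 -48.35139943 120.        ]
[[610.57471876 -60.09503355  90.        ]
 [649.45800614 -63.42684496 120.        ]]
```

>>> {"method": "jog_arm", "body": {
  "moves": [
    {"grip": 0,"delta_pos": [0.012,-0.001,-0.023],"roll": 0.01},
    {"grip": 0,"delta_pos": [0.012,-0.001,-0.023],"roll": 0},
    {"grip": 0,"delta_pos": [0.012,-0.001,-0.023],"roll": 0},
    {"grip": 0,"delta_pos": [0.012,-0.001,-0.023],"roll": 0},
    {"grip": 0,"delta_pos": [0.012,-0.001,-0.023],"roll": 0}
  ]
}}

```text
time_s: 3.9
tool_pos: [611.0, -54.4, 67.1]
orientation: [[-0.998, 0.059, 0.024], [0.059, 0.998, 0.005], [-0.024, 0.006, -1.0]]
wrist_force: [-0.2, 0.5, 1.2]
grip_width: 0.997
```

```bash
python3 - <<'E'
from h import *
o=robot.get_obs(); d=get_image("wrist"); cv2.imwrite("pics/w3.png",d["img"][:,:,::-1]);print(o["tool_pos"],o["wrist_force"])
E
```

```text
[610.99415594 -54.35813029  67.11302969] [-0.21949351  0.50786737  1.18549987]
```

View pics/w3.png

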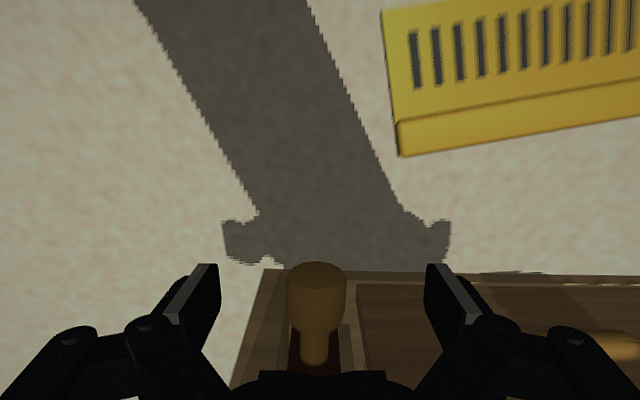

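>>> {"method": "jog_arm", "body": {
  "moves": [
    {"grip": 0.2,"delta_pos": [-0.003,-0.001,0],"roll": -0.025},
    {"grip": 0.6,"delta_pos": [0,0,0],"roll": 0},
    {"grip": 1,"delta_pos": [0,0,0],"roll": 0},
    {"grip": 1,"delta_pos": [0,0,0],"roll": 0},
    {"grip": 1,"delta_pos": [0,0,0],"roll": 0}
  ],
  "squeeze": 40
}}

```text
time_s: 4.45
tool_pos: [606.5, -56.5, 65.6]
orientation: [[-0.996, 0.087, 0.021], [0.087, 0.996, 0.003], [-0.021, 0.005, -1.0]]
wrist_force: [2.9, -2.7, -7.9]
grip_width: 0.262
```

```bash
python3 - <<'E'
from h import *
o=robot.get_obs(); d=get_image("wrist"); cv2.imwrite("pics/w4.png",d["img"][:,:,::-1]);print(o["tool_pos"],o["wrist_force"],o["grip_width"])
E
```

```text
[606.50140079 -56.45779677  65.58120038] [ 2.88648104 -2.7252709  -7.94832453] 0.26182857876776716
```

View pics/w4.png

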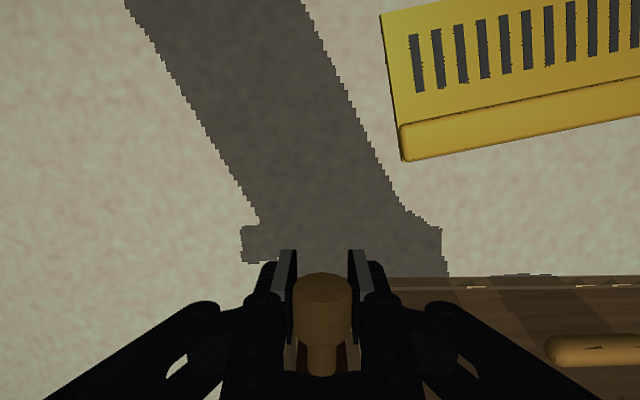

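>>> {"method": "jog_arm", "body": {
  "moves": [
    {"grip": 1,"delta_pos": [-0.014,0.0012,0],"roll": 0},
    {"grip": 1,"delta_pos": [-0.016,0.0013,0],"roll": 0},
    {"grip": 1,"delta_pos": [-0.016,0.0013,0],"roll": 0},
    {"grip": 1,"delta_pos": [-0.016,0.0013,0],"roll": 0},
    {"grip": 1,"delta_pos": [-0.01,0.001,0],"roll": 0}
  ]
}}

```text
time_s: 5.0
tool_pos: [534.6, -49.8, 65.5]
orientation: [[-0.996, 0.087, 0.028], [0.087, 0.996, 0.006], [-0.027, 0.009, -1.0]]
wrist_force: [3.1, -0.9, -8.9]
grip_width: 0.265
```

>>> {"method": "jog_arm", "body": {
  "moves": [
    {"grip": 1,"delta_pos": [-0.008,0.0007,0],"roll": 0},
    {"grip": 1,"delta_pos": [-0.006,0.0005,0],"roll": 0},
    {"grip": 1,"delta_pos": [-0.005,0.0004,0],"roll": 0},
    {"grip": 1,"delta_pos": [-0.005,0.0004,0],"roll": 0},
    {"grip": 1,"delta_pos": [-0.005,0.0004,0],"roll": 0}
  ]
}}

```text
time_s: 5.5
tool_pos: [516.0, -48.0, 66.3]
orientation: [[-0.995, 0.087, 0.054], [0.088, 0.996, 0.012], [-0.052, 0.017, -0.998]]
wrist_force: [17.4, -1.9, -24.2]
grip_width: 0.265
```

>>> {"method": "jog_arm", "body": {
  "moves": [
    {"grip": 1,"delta_pos": [0,0,0],"roll": 0},
    {"grip": 0.5,"delta_pos": [0,0,0],"roll": 0},
    {"grip": 0,"delta_pos": [0,0,0],"roll": 0},
    {"grip": 0,"delta_pos": [0,0,0],"roll": 0},
    {"grip": 0,"delta_pos": [0,0,0.01],"roll": 0}
  ]
}}

```text
time_s: 6.0
tool_pos: [516.7, -46.6, 77.3]
orientation: [[-0.995, 0.088, 0.054], [0.088, 0.996, 0.013], [-0.053, 0.018, -0.998]]
wrist_force: [-0.3, -0.1, 0.9]
grip_width: 0.921
```

```bash
python3 - <<'E'
from h import *
o=robot.get_obs(); d=get_image("wrist"); cv2.imwrite("pics/w5.png",d["img"][:,:,::-1]);print(o["tool_pos"],o["wrist_force"],o["grip_width"])
d=get_image("top"); cv2.imwrite("pics/t5.png",cv2.resize(d["img"][95:230,220:380,::-1],None,fx=4.4,fy=4.4,interpolation=cv2.INTER_CUBIC))
E
```

```text
[516.68277956 -46.61479488  77.30204534] [-0.33991402 -0.11048516  0.88221498] 0.9207460890080416
```

View pics/w5.png

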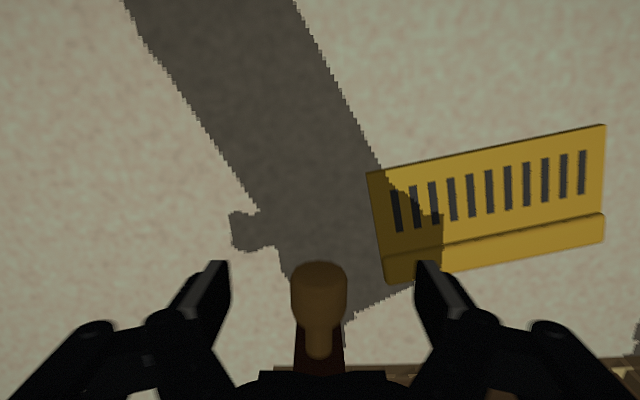

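View pics/t5.png

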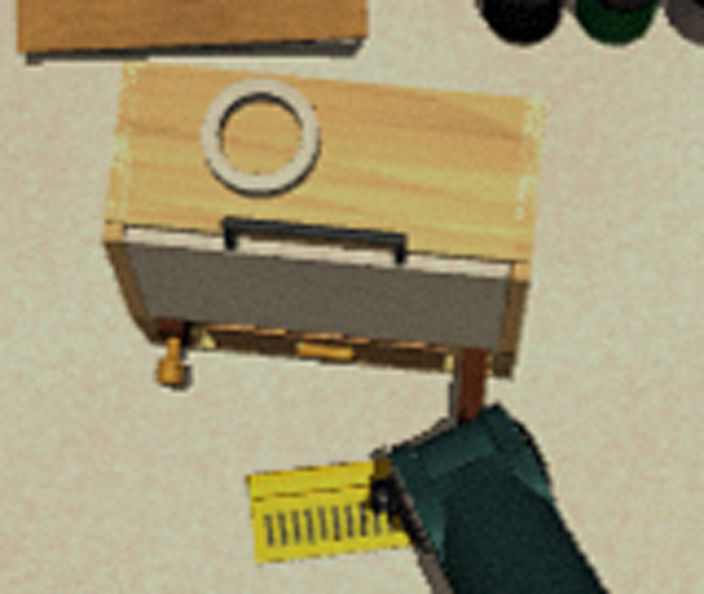

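>>> {"method": "jog_arm", "body": {
  "moves": [
    {"grip": 0,"delta_pos": [0,0,0.04],"roll": 0},
    {"grip": 0,"delta_pos": [0,0.01,0.04],"roll": 0},
    {"grip": 0,"delta_pos": [0,0.03,0.02],"roll": 0},
    {"grip": 0,"delta_pos": [0.005,0.035,0],"roll": 0},
    {"grip": 0,"delta_pos": [0.01,0.035,0],"roll": 0}
  ]
}}

```text
time_s: 6.6
tool_pos: [533.1, 60.4, 184.6]
orientation: [[-0.993, 0.099, 0.06], [0.1, 0.995, 0.009], [-0.059, 0.015, -0.998]]
wrist_force: [1.0, -0.4, -1.2]
grip_width: 0.998
```

>>> {"method": "jog_arm", "body": {
  "moves": [
    {"grip": 0,"delta_pos": [0.01,0.035,0],"roll": 0},
    {"grip": 0,"delta_pos": [0.01,0.035,0],"roll": 0},
    {"grip": 0,"delta_pos": [0.01,0.03,0],"roll": 0},
    {"grip": 0,"delta_pos": [0.005,0.02,0],"roll": 0},
    {"grip": 0,"delta_pos": [0,0,0],"roll": 0}
  ]
}}

```text
time_s: 7.1
tool_pos: [569.4, 191.3, 188.5]
orientation: [[-0.993, 0.093, 0.066], [0.094, 0.995, 0.013], [-0.065, 0.019, -0.998]]
wrist_force: [-0.6, 0.4, -0.4]
grip_width: 1.001
```

```bash
python3 - <<'E'
from h import *
o=robot.get_obs(); d=get_image("wrist"); cv2.imwrite("pics/w6.png",d["img"][:,:,::-1]);print(o["tool_pos"],o["orientation"],o["joints"])
w=wcal(d,o);p=np.load("p.npy")
print(proj(cab(p,[(-29-p[3],130,90),(0,130,120)]),w))
cv2.imwrite("pics/w6c.png",cv2.resize(d["img"][230:400,220:420,::-1],None,fx=3.5,fy=3.5,interpolation=cv2.INTER_CUBIC))
E
```

```text
[569.40451725 191.29168735 188.458298  ] [[-0.99342769  0.09337342  0.06620287]
 [ 0.09440585  0.99545361  0.01263508]
 [-0.06472211  0.01880197 -0.99772618]] [ 0.195121    0.53059026 -0.77186878  1.78110976  0.47461649  0.94976315
  0.70796688]
[[335.40552737 273.94181549]
 [337.32924961 336.84672516]]
```

View pics/w6c.png

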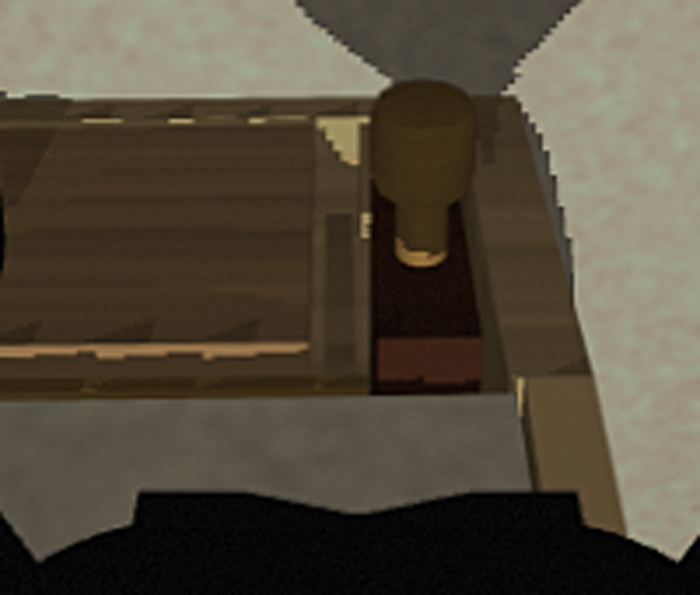

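```bash
python3 - <<'E'
from h import *
o=robot.get_obs(); d=get_image("wrist"); w=wcal(d,o)
for px,z in [((340.9,265.7),102),((340.9,286.6),102),((341,230+337/3.5),120),((341,230+393/3.5),120)]: print(unproj(px,w,z))
E
```

```text
[621.90750702 201.11690502 102.        ]
[640.01947106 199.7639414  102.        ]
[661.85784666 196.97474613 120.        ]
[676.75615225 195.87301323 120.        ]
```

>>> {"method": "jog_arm", "body": {
  "moves": [
    {"grip": 0,"delta_pos": [0.011,0.002,-0.025],"roll": 0},
    {"grip": 0,"delta_pos": [0.011,0.002,-0.025],"roll": 0},
    {"grip": 0,"delta_pos": [0.011,0.002,-0.025],"roll": 0},
    {"grip": 0,"delta_pos": [0.011,0.002,-0.025],"roll": 0},
    {"grip": 0,"delta_pos": [0.011,0.002,-0.022],"roll": 0}
  ]
}}

```text
time_s: 7.7
tool_pos: [628.1, 186.6, 66.2]
orientation: [[-0.992, 0.108, 0.073], [0.108, 0.994, 0.002], [-0.072, 0.01, -0.997]]
wrist_force: [0.5, -0.5, 0.2]
grip_width: 1.0
```

```bash
python3 - <<'E'
from h import *
o=robot.get_obs(); d=get_image("wrist"); cv2.imwrite("pics/w7.png",d["img"][:,:,::-1]);print(o["tool_pos"],o["wrist_force"])
E
```

```text
[628.07512597 186.55028318  66.21189965] [ 0.52243388 -0.52025283  0.22844907]
```

View pics/w7.png

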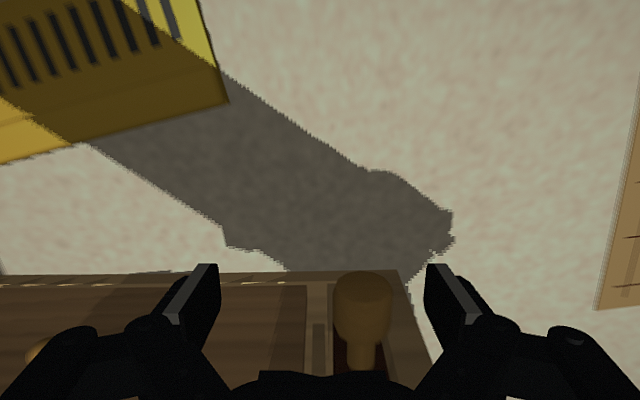

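>>> {"method": "jog_arm", "body": {
  "moves": [
    {"grip": 0,"delta_pos": [0,0.008,0],"roll": 0.01},
    {"grip": 0,"delta_pos": [0,0.006,0],"roll": 0.01},
    {"grip": 0.5,"delta_pos": [0,0,0],"roll": 0},
    {"grip": 1,"delta_pos": [0,0,0],"roll": 0},
    {"grip": 1,"delta_pos": [0,0,0],"roll": 0}
  ]
}}

```text
time_s: 8.25
tool_pos: [627.8, 196.8, 65.3]
orientation: [[-0.993, 0.091, 0.07], [0.091, 0.996, 0.001], [-0.07, 0.008, -0.998]]
wrist_force: [0.7, -0.2, -0.4]
grip_width: 0.511
```

>>> {"method": "jog_arm", "body": {
  "moves": [
    {"grip": 1,"delta_pos": [0,0,0],"roll": 0},
    {"grip": 1,"delta_pos": [0,0,0],"roll": 0},
    {"grip": 1,"delta_pos": [0,0,0],"roll": 0},
    {"grip": 1,"delta_pos": [0,0,0],"roll": 0},
    {"grip": 1,"delta_pos": [0,0,0],"roll": 0}
  ]
}}

```text
time_s: 8.75
tool_pos: [628.0, 202.9, 67.0]
orientation: [[-0.993, 0.087, 0.075], [0.088, 0.996, 0.011], [-0.074, 0.018, -0.997]]
wrist_force: [1.5, 1.8, -3.1]
grip_width: 0.264
```

```bash
python3 - <<'E'
from h import *
o=robot.get_obs(); d=get_image("wrist"); cv2.imwrite("pics/w8.png",d["img"][:,:,::-1]);print(o["tool_pos"],o["wrist_force"])
E
```

```text
[628.04285331 202.88184372  66.96546299] [ 1.45243865  1.83625927 -3.14555183]
```

View pics/w8.png

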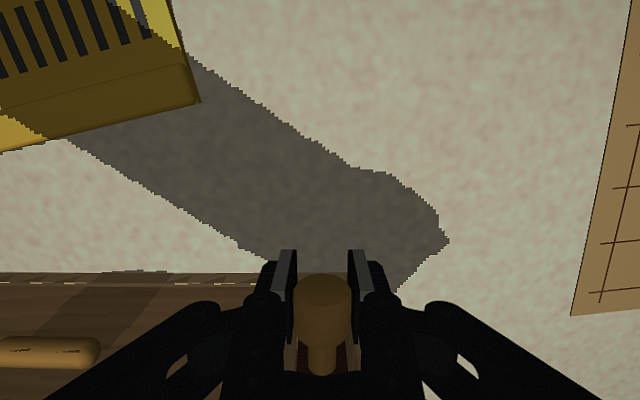

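>>> {"method": "jog_arm", "body": {
  "moves": [
    {"grip": 1,"delta_pos": [-0.014,0.0012,0],"roll": 0},
    {"grip": 1,"delta_pos": [-0.016,0.0013,0],"roll": 0},
    {"grip": 1,"delta_pos": [-0.016,0.0013,0],"roll": 0},
    {"grip": 1,"delta_pos": [-0.016,0.0013,0],"roll": 0},
    {"grip": 1,"delta_pos": [-0.01,0.001,0],"roll": 0}
  ]
}}

```text
time_s: 9.3
tool_pos: [557.4, 209.5, 67.0]
orientation: [[-0.993, 0.089, 0.08], [0.091, 0.996, 0.015], [-0.079, 0.022, -0.997]]
wrist_force: [1.7, 1.5, -5.1]
grip_width: 0.265
```

>>> {"method": "jog_arm", "body": {
  "moves": [
    {"grip": 1,"delta_pos": [-0.007,0.0007,0],"roll": 0},
    {"grip": 1,"delta_pos": [-0.006,0.0005,0],"roll": 0},
    {"grip": 1,"delta_pos": [-0.005,0.0004,0],"roll": 0},
    {"grip": 1,"delta_pos": [-0.004,0.0004,0],"roll": 0},
    {"grip": 1,"delta_pos": [-0.004,0.0004,0],"roll": 0}
  ]
}}

```text
time_s: 9.8
tool_pos: [539.2, 211.2, 67.1]
orientation: [[-0.991, 0.091, 0.095], [0.093, 0.995, 0.021], [-0.093, 0.029, -0.995]]
wrist_force: [17.3, 4.4, -22.1]
grip_width: 0.266
```

>>> {"method": "jog_arm", "body": {
  "moves": [
    {"grip": 0.6,"delta_pos": [0,0,0],"roll": 0},
    {"grip": 0.3,"delta_pos": [0,0,0],"roll": 0},
    {"grip": 0.1,"delta_pos": [0,0,0],"roll": 0},
    {"grip": 0,"delta_pos": [0,0,0.02],"roll": 0},
    {"grip": 0,"delta_pos": [0,0,0.04],"roll": 0}
  ]
}}

```text
time_s: 10.3
tool_pos: [536.2, 207.9, 124.5]
orientation: [[-0.992, 0.093, 0.085], [0.095, 0.995, 0.014], [-0.084, 0.022, -0.996]]
wrist_force: [0.7, -0.4, -0.1]
grip_width: 0.998
```

>>> {"method": "jog_arm", "body": {
  "moves": [
    {"grip": 0,"delta_pos": [0,0,0.045],"roll": -0.1},
    {"grip": 0,"delta_pos": [0,0,0.045],"roll": -0.14},
    {"grip": 0,"delta_pos": [0,0,0.045],"roll": -0.14},
    {"grip": 0,"delta_pos": [0,-0.01,0.045],"roll": -0.14},
    {"grip": 0.4,"delta_pos": [0,-0.02,0.045],"roll": -0.14}
  ]
}}

```text
time_s: 10.8
tool_pos: [530.0, 179.4, 356.4]
orientation: [[-0.714, 0.697, 0.068], [0.696, 0.717, -0.039], [-0.076, 0.02, -0.997]]
wrist_force: [1.0, -1.2, 0.3]
grip_width: 0.861
```

```bash
python3 - <<'E'
from h import *
o=robot.get_obs(); print(o["tool_pos"],o["orientation"],o["joints"],o["wrist_force"])
d=get_image("top"); cv2.imwrite("pics/t9.png",cv2.resize(d["img"][95:230,220:380,::-1],None,fx=4.4,fy=4.4,interpolation=cv2.INTER_CUBIC))
E
```

```text
[530.02191399 179.41245919 356.43814434] [[-0.71374293  0.69708949  0.0680976 ]
 [ 0.69631047  0.71670701 -0.03850718]
 [-0.07564897  0.01993284 -0.99693526]] [ 0.16313411  0.2608679  -0.70325876  1.67440097  0.2490309   1.23530338
  0.19996408] [ 0.98215016 -1.1814752   0.34743063]
```

View pics/t9.png

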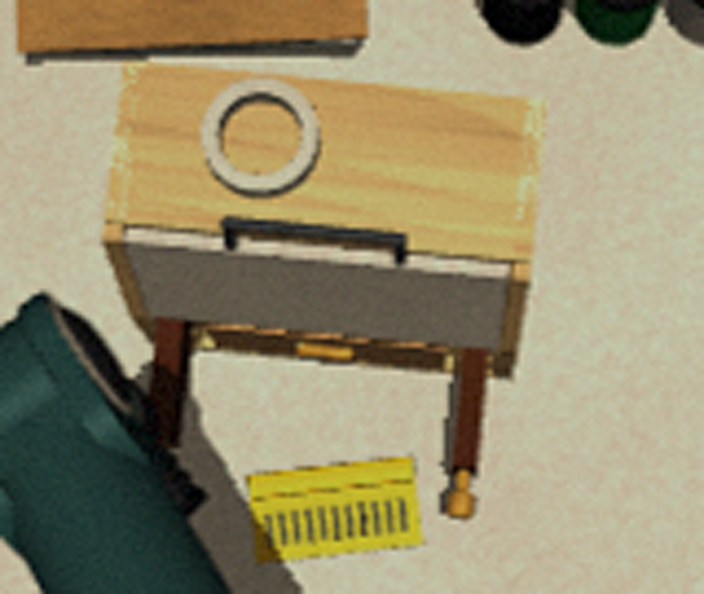

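>>> {"method": "jog_arm", "body": {
  "moves": [
    {"grip": 0.4,"delta_pos": [0.01,-0.022,0.005],"roll": -0.13},
    {"grip": 0.4,"delta_pos": [0.02,-0.022,0.005],"roll": -0.13},
    {"grip": 0.4,"delta_pos": [0.02,-0.022,0.005],"roll": -0.13},
    {"grip": 0.4,"delta_pos": [0.02,-0.022,0.0],"roll": -0.13},
    {"grip": 0.4,"delta_pos": [0.02,-0.022,0.0],"roll": -0.13}
  ]
}}

```text
time_s: 11.35
tool_pos: [622.4, 68.2, 387.5]
orientation: [[-0.121, 0.991, 0.048], [0.989, 0.125, -0.084], [-0.09, 0.037, -0.995]]
wrist_force: [-0.2, 0.4, -0.3]
grip_width: 0.601
```

>>> {"method": "jog_arm", "body": {
  "moves": [
    {"grip": 0.4,"delta_pos": [0.018,-0.012,0.0],"roll": -0.1},
    {"grip": 0.4,"delta_pos": [0.018,-0.005,0.0],"roll": -0.1},
    {"grip": 0.4,"delta_pos": [0.018,-0.0,0.0],"roll": -0.05},
    {"grip": 0.4,"delta_pos": [0.01,0,0.0],"roll": 0},
    {"grip": 0.4,"delta_pos": [0,0,0.0],"roll": 0}
  ]
}}

```text
time_s: 11.85
tool_pos: [688.8, 45.6, 385.2]
orientation: [[0.142, 0.99, 0.02], [0.985, -0.14, -0.097], [-0.093, 0.033, -0.995]]
wrist_force: [0.0, -0.4, -0.3]
grip_width: 0.601
```

```bash
python3 - <<'E'
from h import *
o=robot.get_obs(); d=get_image("wrist"); cv2.imwrite("pics/w9.png",d["img"][:,:,::-1]);print(o["tool_pos"],o["orientation"],o["joints"],o["wrist_force"])
w=wcal(d,o);p=[665.3,70,-.087]
print(proj(cab(p,[(33,65,308),(33,-25,308),(33,-65,308)]),w))
E
```

```text
[688.80709869  45.58642666 385.19224278] [[ 0.14247788  0.98960276  0.01965787]
 [ 0.98538782 -0.13994235 -0.09709263]
 [-0.09333217  0.03320418 -0.9950812 ]] [ 0.12457662  0.48076229 -0.44086761  1.28166807  0.30054473  1.43298819
 -0.45806749] [ 0.00972434 -0.35314876 -0.32771393]
[[322.46066152  60.39523203]
 [329.63230747 206.66365316]
 [332.16544903 258.86776156]]
```

View pics/w9.png

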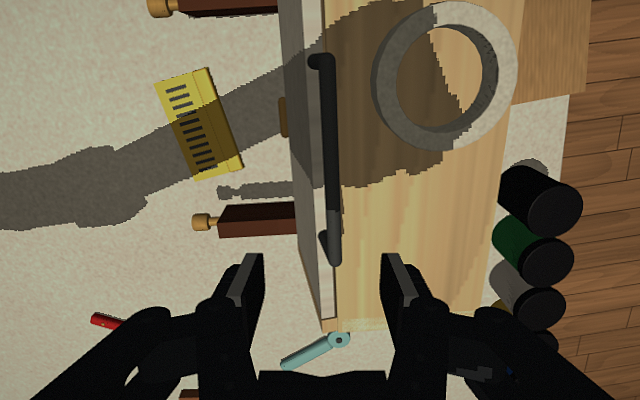

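>>> {"method": "jog_arm", "body": {
  "moves": [
    {"grip": 0.4,"delta_pos": [0.003,0,-0.015],"roll": 0.02},
    {"grip": 0.4,"delta_pos": [0.003,0,-0.015],"roll": 0.02},
    {"grip": 0.4,"delta_pos": [0.003,0,-0.015],"roll": 0.013},
    {"grip": 0.4,"delta_pos": [0,0,-0.01],"roll": 0},
    {"grip": 0.4,"delta_pos": [0,0,0.0],"roll": 0}
  ]
}}

```text
time_s: 12.4
tool_pos: [694.5, 46.9, 325.0]
orientation: [[0.08, 0.997, 0.023], [0.992, -0.077, -0.096], [-0.094, 0.03, -0.995]]
wrist_force: [-0.1, -0.6, 1.1]
grip_width: 0.602
```

```bash
python3 - <<'E'
from h import *
o=robot.get_obs(); d=get_image("wrist"); cv2.imwrite("pics/w10.png",d["img"][:,:,::-1]);print(o["tool_pos"],o["orientation"],o["wrist_force"])
w=wcal(d,o);p=[665.3,70,-.087]
print(proj(cab(p,[(33,65,308),(33,-25,308),(33,-65,308)]),w))
R=o["orientation"];print(proj([o["tool_pos"],o["tool_pos"]-19*R[:,2]],w))
E
```

```text
[694.50676894  46.94086088 324.98725251] [[ 0.07994551  0.99654307  0.0225968 ]
 [ 0.99238348 -0.07743947 -0.09580266]
 [-0.09372159  0.03008368 -0.99514383]] [-0.06966217 -0.64450511  1.10396096]
[[327.30406319  66.90761397]
 [324.52059734 258.06677304]
 [323.58733043 320.86546165]]
[[321.82637423 269.20862543]
 [321.79782875 291.66164336]]
```

View pics/w10.png

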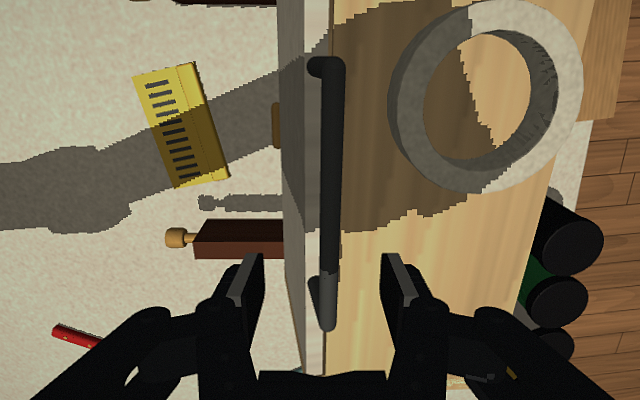

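>>> {"method": "jog_arm", "body": {
  "moves": [
    {"grip": 0.4,"delta_pos": [0.002,0,-0.01],"roll": 0},
    {"grip": 0.4,"delta_pos": [0.001,0,-0.01],"roll": 0},
    {"grip": 0.4,"delta_pos": [0,0,-0.01],"roll": 0},
    {"grip": 0.4,"delta_pos": [0,0,-0.007],"roll": 0},
    {"grip": 0.4,"delta_pos": [0,0,0.0],"roll": 0}
  ]
}}

```text
time_s: 12.95
tool_pos: [698.4, 47.0, 286.6]
orientation: [[0.08, 0.996, 0.025], [0.992, -0.078, -0.096], [-0.093, 0.033, -0.995]]
wrist_force: [-0.4, -0.4, -1.0]
grip_width: 0.602
```

```bash
python3 - <<'E'
from h import *
o=robot.get_obs(); d=get_image("wrist"); cv2.imwrite("pics/w11.png",d["img"][:,:,::-1]);print(o["tool_pos"],o["orientation"],o["wrist_force"])
w=wcal(d,o)
R=o["orientation"];print(proj([o["tool_pos"],o["tool_pos"]-19*R[:,2]],w))
d=get_image("side"); cv2.imwrite("pics/s11.png",cv2.resize(d["img"][130:285,180:350,::-1],None,fx=3.7,fy=3.7,interpolation=cv2.INTER_CUBIC))
E
```

```text
[698.4131103   47.02215092 286.62246645] [[ 0.08048662  0.9964318   0.02540828]
 [ 0.99238683 -0.07772375 -0.09553746]
 [-0.09322174  0.03290432 -0.99510151]] [-0.42361741 -0.42762815 -0.99077056]
[[321.82525397 269.21005508]
 [321.79652113 291.66329565]]
```

View pics/w11.png

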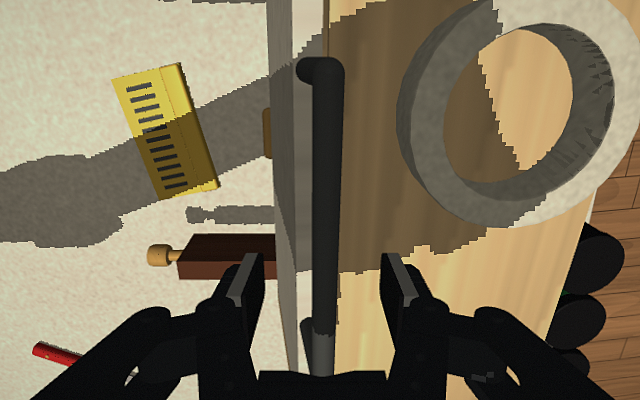

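View pics/s11.png

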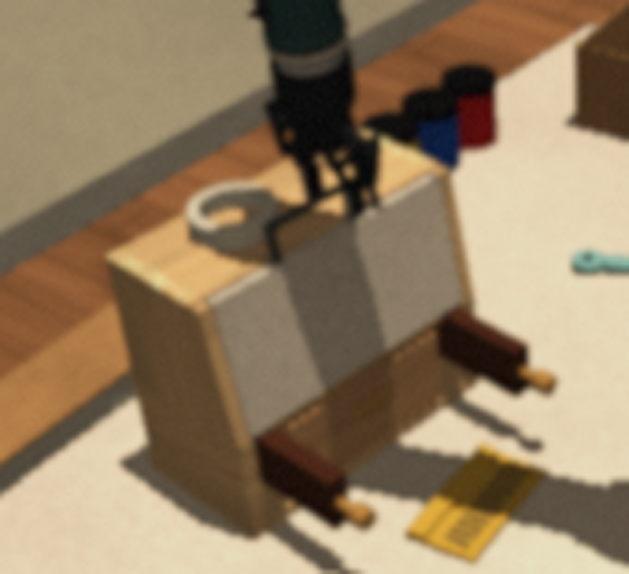

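>>> {"method": "jog_arm", "body": {
  "moves": [
    {"grip": 0.7,"delta_pos": [0.001,0,0],"roll": 0},
    {"grip": 1,"delta_pos": [0,0,0],"roll": 0},
    {"grip": 1,"delta_pos": [0,0,0],"roll": 0},
    {"grip": 1,"delta_pos": [0,0,0],"roll": 0},
    {"grip": 1,"delta_pos": [0,0,0],"roll": 0}
  ],
  "squeeze": 25
}}

```text
time_s: 13.55
tool_pos: [699.3, 47.5, 289.4]
orientation: [[0.081, 0.996, 0.026], [0.992, -0.078, -0.095], [-0.093, 0.034, -0.995]]
wrist_force: [0.6, -0.2, -1.7]
grip_width: 0.108
```

```bash
python3 - <<'E'
from h import *
o=robot.get_obs(); d=get_image("wrist"); cv2.imwrite("pics/w12.png",d["img"][:,:,::-1]);print(o["tool_pos"],o["orientation"],o["wrist_force"],o["joints"])
E
```

```text
[699.28409481  47.48125398 289.37709631] [[ 0.08132239  0.99633982  0.02633671]
 [ 0.99237305 -0.07848596 -0.09505622]
 [-0.09264123  0.03386604 -0.99512346]] [ 0.61221744 -0.18922413 -1.66460934] [ 0.12855389  0.54826705 -0.44026295  1.39397237  0.33979993  1.25876518
 -0.44154216]
```

View pics/w12.png

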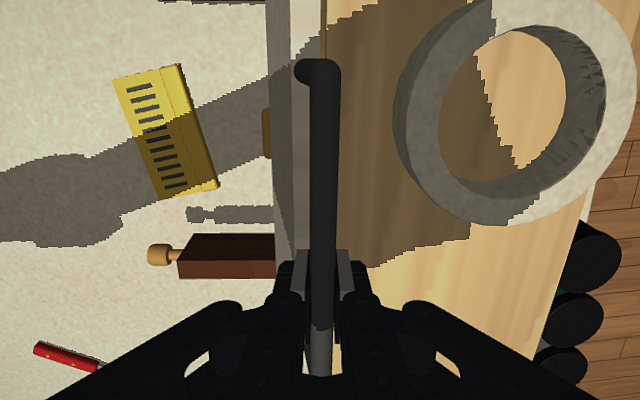

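```bash
cat > arc.py <<'E'
import sys
from h import *
T0=np.array([699.3,47.5,289.4]); e=np.array([np.cos(-.087),np.sin(-.087)])
a0=np.arctan2(39.1,188)
def u(th): return 192*np.array([np.sin(a0-th),np.cos(a0-th)])
def tcp(th):
    d=u(th)-u(0); return T0+np.array([e[0]*d[0],e[1]*d[0],d[1]])
o=robot.get_obs(); x=o["tool_pos"]
q=x-T0; v=u(0)+np.array([q[:2]@e,q[2]])
th=a0-np.arctan2(v[0],v[1]); print("theta",th,"rad err",np.hypot(*v)-192,"force",o["wrist_force"],"w",o["grip_width"])
st=[float(s) for s in sys.argv[1:]]
c=x
for s in st:
    th=min(th+s,1.745); n=tcp(th); print(np.round((n-c)/1000,4),round(th,3)); c=n
E
python3 arc.py .05 .08 .08 .08 .08
```

```text
theta 4.589027753934549e-05 rad err -0.04654895252090796 force [-1.0614854   0.39493186 -0.5526168 ] w 0.10392869279237789
[-0.0094  0.0008  0.0018] 0.05
[-0.0152  0.0013  0.0018] 0.13
[-0.0153  0.0013  0.0005] 0.21
[-0.0153  0.0013 -0.0007] 0.29
[-0.0152  0.0013 -0.0019] 0.37
```

>>> {"method": "jog_arm", "body": {
  "moves": [
    {"grip": 1,"delta_pos": [-0.009,0.0008,0.0018],"roll": 0},
    {"grip": 1,"delta_pos": [-0.015,0.0013,0.0018],"roll": 0},
    {"grip": 1,"delta_pos": [-0.015,0.0013,0.0005],"roll": 0},
    {"grip": 1,"delta_pos": [-0.015,0.0013,-0.0007],"roll": 0},
    {"grip": 1,"delta_pos": [-0.012,0.001,-0.0015],"roll": 0}
  ]
}}

```text
time_s: 14.1
tool_pos: [632.9, 53.5, 292.6]
orientation: [[0.083, 0.996, 0.034], [0.992, -0.079, -0.094], [-0.091, 0.042, -0.995]]
wrist_force: [2.2, 0.4, -4.2]
grip_width: 0.106
```

```bash
python3 arc.py .07 .07 .07 .07 .07; python3 - <<'E'
from h import *
o=robot.get_obs();print(o["tool_pos"],o["orientation"][:,2]);d=get_image("side"); cv2.imwrite("pics/s13.png",cv2.resize(d["img"][130:285,180:350,::-1],None,fx=3.7,fy=3.7,interpolation=cv2.INTER_CUBIC))
E
```

```text
theta 0.34822601866510416 rad err 1.1119307985065632 force [ 2.23581674  0.42023331 -4.21243838] w 0.10600130556296969
[-0.013   0.0009 -0.0035] 0.418
[-0.013   0.0011 -0.0033] 0.488
[-0.0127  0.0011 -0.0042] 0.558
[-0.0124  0.0011 -0.0051] 0.628
[-0.012   0.001  -0.0059] 0.698
[632.92408294  53.53093971 292.55858549] [ 0.03427484 -0.09374753 -0.99500585]
```

View pics/s13.png

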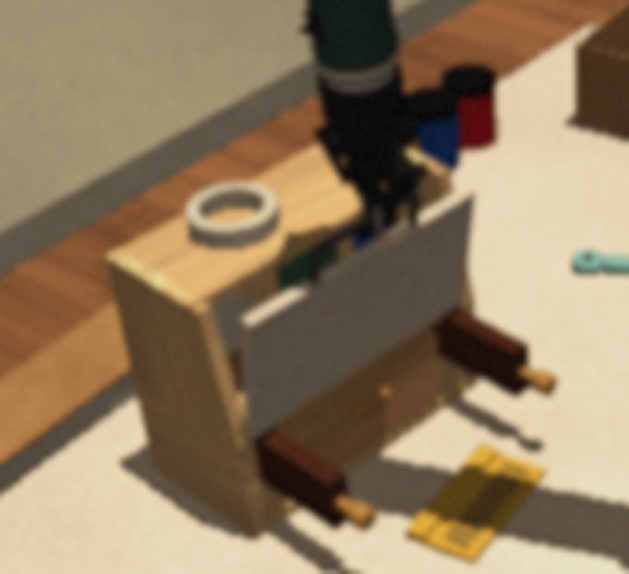

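Board follows, past upright and held. Continuing.

>>> {"method": "jog_arm", "body": {
  "moves": [
    {"grip": 1,"delta_pos": [-0.013,0.0009,-0.003],"roll": 0},
    {"grip": 1,"delta_pos": [-0.013,0.0011,-0.0033],"roll": 0},
    {"grip": 1,"delta_pos": [-0.0127,0.0011,-0.0042],"roll": 0},
    {"grip": 1,"delta_pos": [-0.0124,0.0011,-0.005],"roll": 0},
    {"grip": 1,"delta_pos": [-0.012,0.001,-0.006],"roll": 0}
  ]
}}

```text
time_s: 14.65
tool_pos: [567.8, 59.5, 272.3]
orientation: [[0.083, 0.996, 0.041], [0.993, -0.079, -0.093], [-0.089, 0.048, -0.995]]
wrist_force: [2.4, -0.1, -4.6]
grip_width: 0.103
```

```bash
python3 arc.py .07 .07 .07 .07 .07
```

```text
theta 0.7031227208170852 rad err 2.5111259018326564 force [ 2.41188932 -0.13333294 -4.59297408] w 0.10321796088123594
[-0.0104  0.0004 -0.009 ] 0.773
[-0.011   0.001  -0.0076] 0.843
[-0.0105  0.0009 -0.0084] 0.913
[-0.0099  0.0009 -0.0091] 0.983
[-0.0092  0.0008 -0.0098] 1.053
```

>>> {"method": "jog_arm", "body": {
  "moves": [
    {"grip": 1,"delta_pos": [-0.011,0.0006,-0.008],"roll": 0},
    {"grip": 1,"delta_pos": [-0.011,0.001,-0.0078],"roll": 0},
    {"grip": 1,"delta_pos": [-0.0105,0.0009,-0.0085],"roll": 0},
    {"grip": 1,"delta_pos": [-0.0099,0.0009,-0.0092],"roll": 0},
    {"grip": 1,"delta_pos": [-0.0092,0.0008,-0.0098],"roll": 0}
  ]
}}

```text
time_s: 15.15
tool_pos: [515.5, 64.3, 230.5]
orientation: [[0.083, 0.995, 0.049], [0.993, -0.078, -0.093], [-0.089, 0.056, -0.994]]
wrist_force: [2.3, -0.5, -3.4]
grip_width: 0.101
```

```bash
python3 arc.py .07 .07 .07 .07 .07; python3 - <<'E'
from h import *
o=robot.get_obs();print(o["tool_pos"],o["joints"]);d=get_image("side"); cv2.imwrite("pics/s14.png",cv2.resize(d["img"][130:285,180:350,::-1],None,fx=3.7,fy=3.7,interpolation=cv2.INTER_CUBIC))
E
```

```text
theta 1.0501536753183658 rad err 2.4270607068589243 force [ 2.31247264 -0.5473689  -3.39551314] w 0.10125471443946903
[-0.0068 -0.0002 -0.012 ] 1.12
[-0.0078  0.0007 -0.0109] 1.19
[-0.007   0.0006 -0.0115] 1.26
[-0.0062  0.0005 -0.0119] 1.33
[-0.0053  0.0005 -0.0123] 1.4
[515.53110511  64.30235139 230.45550609] [ 0.17813162  0.28176702 -0.50149199  1.92031049  0.28842945  0.97348856
 -0.54961251]
```

View pics/s14.png

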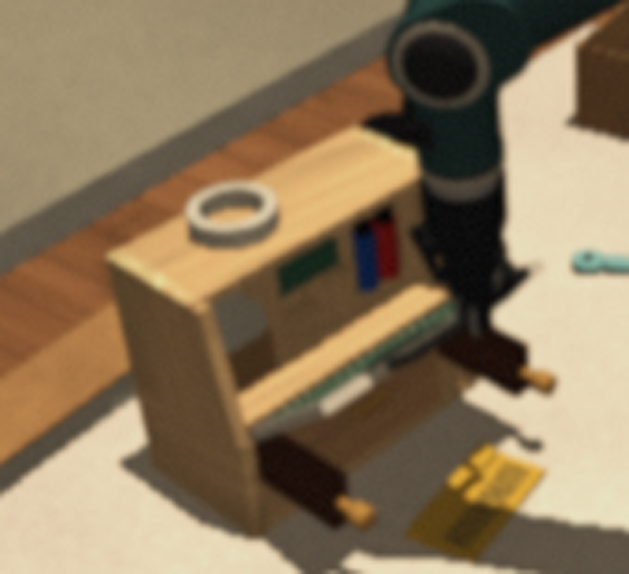

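>>> {"method": "jog_arm", "body": {
  "moves": [
    {"grip": 1,"delta_pos": [-0.0075,0.0003,-0.0115],"roll": 0},
    {"grip": 1,"delta_pos": [-0.0078,0.0007,-0.011],"roll": 0},
    {"grip": 1,"delta_pos": [-0.007,0.0006,-0.0115],"roll": 0},
    {"grip": 1,"delta_pos": [-0.0062,0.0005,-0.012],"roll": 0},
    {"grip": 1,"delta_pos": [-0.0053,0.0005,-0.0123],"roll": 0}
  ]
}}

```text
time_s: 15.7
tool_pos: [480.1, 67.6, 170.5]
orientation: [[0.083, 0.995, 0.052], [0.993, -0.078, -0.093], [-0.088, 0.059, -0.994]]
wrist_force: [2.3, -0.6, -2.2]
grip_width: 0.107
```

```bash
python3 arc.py .07 .07 .07 .07 .07
```

```text
theta 1.4112965127956414 rad err 1.7411883021587755 force [ 2.29386534 -0.62813416 -2.15509759] w 0.10663677968290448
[-0.0028 -0.0007 -0.0133] 1.481
[-0.0034  0.0003 -0.013 ] 1.551
[-0.0025  0.0002 -0.0132] 1.621
[-0.0016  0.0001 -0.0133] 1.691
[-0.0006  0.0001 -0.0103] 1.745
```

Slow down for the last part.

>>> {"method": "jog_arm", "body": {
  "moves": [
    {"grip": 1,"delta_pos": [-0.003,0.0,-0.012],"roll": 0},
    {"grip": 1,"delta_pos": [-0.0032,0.0003,-0.012],"roll": 0},
    {"grip": 1,"delta_pos": [-0.0022,0.0002,-0.012],"roll": 0},
    {"grip": 1,"delta_pos": [-0.0015,0.0001,-0.01],"roll": 0},
    {"grip": 1,"delta_pos": [-0.0006,0.0001,-0.006],"roll": 0}
  ]
}}

```text
time_s: 16.2
tool_pos: [469.2, 68.5, 113.9]
orientation: [[0.083, 0.995, 0.052], [0.993, -0.078, -0.092], [-0.087, 0.06, -0.994]]
wrist_force: [0.9, -0.7, -0.3]
grip_width: 0.102
```

```bash
python3 arc.py .05 .05; python3 - <<'E'
from h import *
o=robot.get_obs();print(o["tool_pos"],o["joints"]);d=get_image("side"); cv2.imwrite("pics/s15.png",cv2.resize(d["img"][130:285,180:350,::-1],None,fx=3.7,fy=3.7,interpolation=cv2.INTER_CUBIC))
d=get_image("wrist"); cv2.imwrite("pics/w15.png",d["img"][:,:,::-1])
E
```

```text
theta 1.7107777477520927 rad err 0.3489792164930918 force [ 0.88138227 -0.67578427 -0.27992292] w 0.10158629006902167
[-0.     -0.0009 -0.0066] 1.745
[0. 0. 0.] 1.745
[469.21922602  68.52197107 113.93056231] [ 0.10520589  0.38090861 -0.45515792  2.11922009  0.4232371   0.70075983
 -0.72893015]
```

View pics/s15.png

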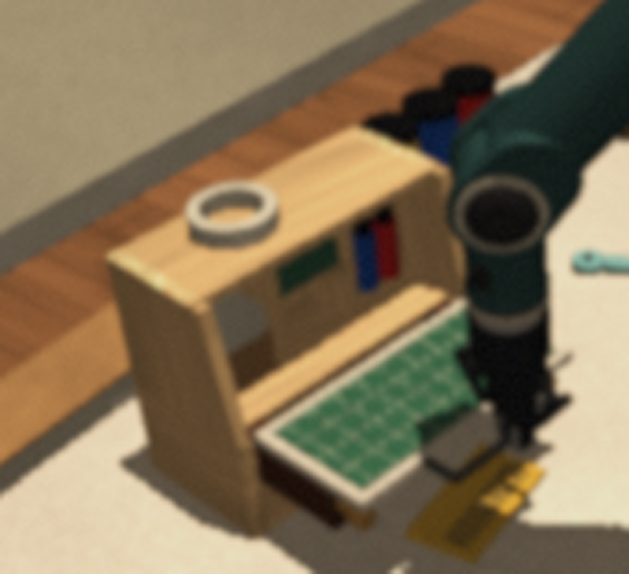

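View pics/w15.png

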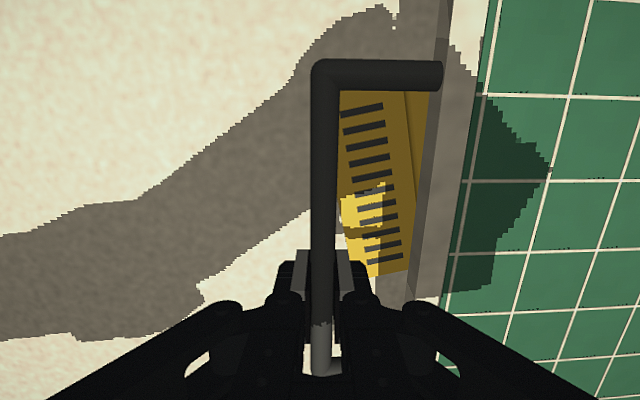

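>>> {"method": "jog_arm", "body": {
  "moves": [
    {"grip": 1,"delta_pos": [0,0,-0.002],"roll": 0},
    {"grip": 1,"delta_pos": [0,0,-0.002],"roll": 0},
    {"grip": 1,"delta_pos": [0,0,-0.002],"roll": 0},
    {"grip": 1,"delta_pos": [0,0,-0.0015],"roll": 0},
    {"grip": 1,"delta_pos": [0,0,0],"roll": 0}
  ]
}}

```text
time_s: 16.8
tool_pos: [469.1, 68.4, 111.2]
orientation: [[0.084, 0.995, 0.052], [0.992, -0.079, -0.097], [-0.092, 0.06, -0.994]]
wrist_force: [0.4, 0.4, -2.6]
grip_width: 0.1
```

>>> {"method": "jog_arm", "body": {
  "moves": [
    {"grip": 1,"delta_pos": [0,0,-0.003],"roll": 0},
    {"grip": 1,"delta_pos": [0,0,-0.003],"roll": 0},
    {"grip": 1,"delta_pos": [0,0,-0.003],"roll": 0},
    {"grip": 1,"delta_pos": [0,0,0],"roll": 0},
    {"grip": 1,"delta_pos": [0,0,0],"roll": 0}
  ]
}}

```text
time_s: 17.3
tool_pos: [469.2, 68.4, 110.8]
orientation: [[0.086, 0.995, 0.056], [0.991, -0.079, -0.105], [-0.101, 0.064, -0.993]]
wrist_force: [1.1, -0.2, -2.7]
grip_width: 0.102
```

>>> {"method": "jog_arm", "body": {
  "moves": [
    {"grip": 0.85,"delta_pos": [0,0,0],"roll": 0},
    {"grip": 0.8,"delta_pos": [0,0,0],"roll": 0},
    {"grip": 0.78,"delta_pos": [0,0,0],"roll": 0},
    {"grip": 0.78,"delta_pos": [0,0,0],"roll": 0},
    {"grip": 0.78,"delta_pos": [0,0,0],"roll": 0}
  ]
}}

```text
time_s: 17.8
tool_pos: [469.1, 68.4, 109.9]
orientation: [[0.085, 0.995, 0.055], [0.991, -0.079, -0.105], [-0.1, 0.063, -0.993]]
wrist_force: [-0.1, -0.2, 0.1]
grip_width: 0.222
```

```bash
python3 - <<'E'
from h import *
o=robot.get_obs();print(o["tool_pos"],o["wrist_force"],o["grip_width"])
d=get_image("wrist"); cv2.imwrite("pics/w16.png",d["img"][:,:,::-1])
E
```

```text
[469.11920558  68.3776095  109.86524116] [-0.06043553 -0.21272861  0.11054593] 0.2217937341338568
```

View pics/w16.png

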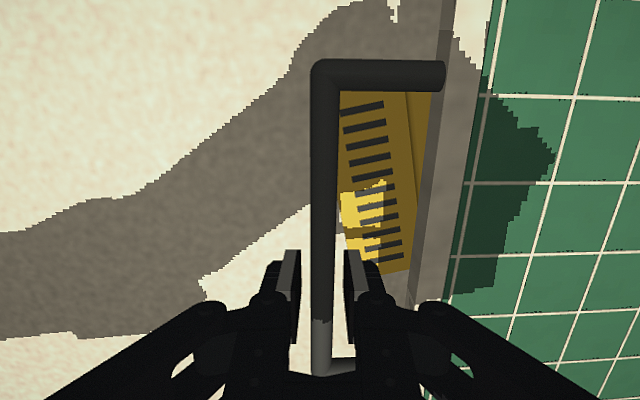

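Released with clearance on both sides of the bar; rising straight up.

>>> {"method": "jog_arm", "body": {
  "moves": [
    {"grip": 0.78,"delta_pos": [0,0,0.006],"roll": 0},
    {"grip": 0.78,"delta_pos": [0,0,0.008],"roll": 0},
    {"grip": 0.78,"delta_pos": [0,0,0.01],"roll": 0},
    {"grip": 0.78,"delta_pos": [0,0,0.012],"roll": 0},
    {"grip": 0.78,"delta_pos": [0,0,0.015],"roll": 0}
  ]
}}

```text
time_s: 18.35
tool_pos: [468.0, 68.4, 163.5]
orientation: [[0.084, 0.995, 0.052], [0.991, -0.078, -0.105], [-0.101, 0.06, -0.993]]
wrist_force: [0.7, 0.2, -0.5]
grip_width: 0.22
```

>>> {"method": "jog_arm", "body": {
  "moves": [
    {"grip": 0.78,"delta_pos": [0,0,0.03],"roll": 0},
    {"grip": 0.78,"delta_pos": [0,0,0.03],"roll": 0},
    {"grip": 0.78,"delta_pos": [0,-0.03,0.03],"roll": 0},
    {"grip": 0.78,"delta_pos": [0,-0.045,0.03],"roll": 0},
    {"grip": 0.78,"delta_pos": [0,-0.045,0.02],"roll": 0}
  ]
}}

```text
time_s: 18.85
tool_pos: [467.1, -45.0, 312.7]
orientation: [[0.068, 0.996, 0.058], [0.993, -0.062, -0.101], [-0.097, 0.065, -0.993]]
wrist_force: [1.2, -1.0, -0.2]
grip_width: 0.219
```

>>> {"method": "jog_arm", "body": {
  "moves": [
    {"grip": 0.78,"delta_pos": [0,-0.045,0],"roll": 0},
    {"grip": 0.78,"delta_pos": [0,-0.045,0],"roll": 0},
    {"grip": 0.78,"delta_pos": [0,-0.045,0],"roll": 0},
    {"grip": 0.78,"delta_pos": [0,-0.03,0],"roll": 0},
    {"grip": 0.78,"delta_pos": [0,0,0],"roll": 0}
  ]
}}

```text
time_s: 19.35
tool_pos: [466.4, -222.3, 324.9]
orientation: [[0.077, 0.994, 0.075], [0.992, -0.069, -0.108], [-0.103, 0.083, -0.991]]
wrist_force: [-0.7, 0.2, -0.6]
grip_width: 0.217
```

```bash
python3 - <<'E'
from h import *
o=robot.get_obs();print(o["tool_pos"],o["wrist_force"],o["grip_width"])
for n,c in (("side",(130,285,180,350)),("top",(95,250,220,380))):
    d=get_image(n); cv2.imwrite(f"pics/{n}17.png",cv2.resize(d["img"][c[0]:c[1],c[2]:c[3],::-1],None,fx=3.7,fy=3.7,interpolation=cv2.INTER_CUBIC))
    p=[665.3,70,-.087]
    for nm,P in (("barends",[(-191.9,65,126),(-191.9,-65,126)]),("if 1.69",[(-191.4,65,136.5),(-191.4,-65,136.5)]),("if 1.8",[(-191.9,65,115.5),(-191.9,-65,115.5)])):
        print(n,nm,((proj(cab(p,P),d)-[c[2],c[0]])*3.7).round(1).tolist())
E
```

```text
[ 466.4117681  -222.28457268  324.88383802] [-0.72253814  0.23810155 -0.57737655] 0.21683535108375074
side barends [[452.5, 474.6], [544.2, 405.3]]
side if 1.69 [[451.5, 465.9], [543.7, 396.8]]
side if 1.8 [[453.1, 483.0], [544.4, 413.6]]
top barends [[180.7, 457.8], [312.1, 470.5]]
top if 1.69 [[179.5, 456.3], [311.8, 469.1]]
top if 1.8 [[181.9, 458.8], [312.4, 471.4]]
```

View pics/side17.png

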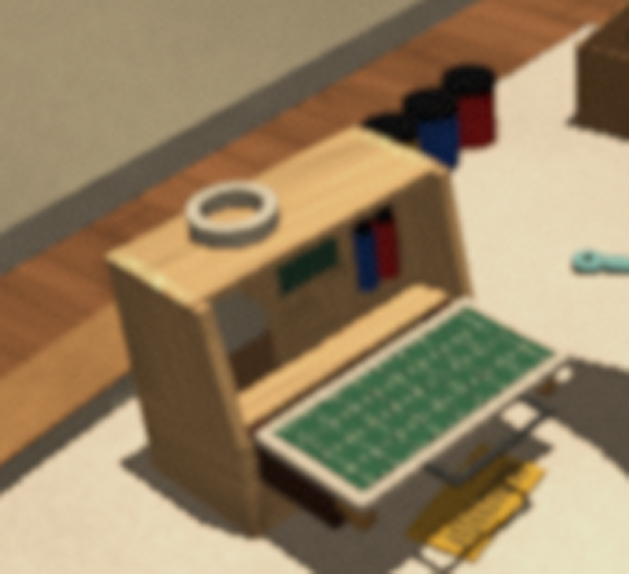

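View pics/top17.png

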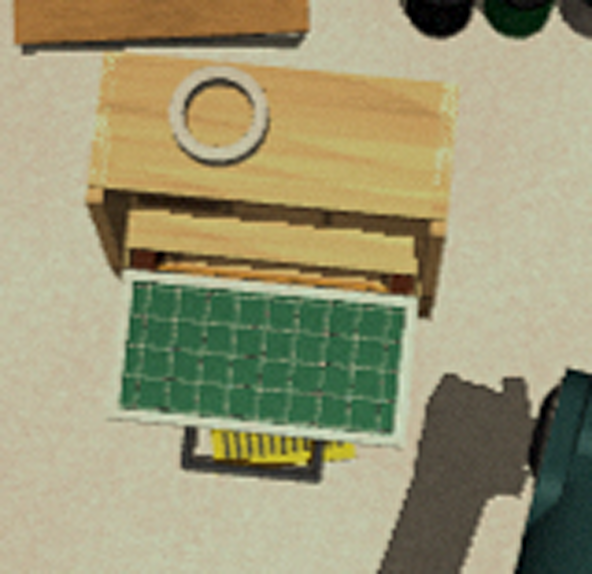

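```bash
python3 - <<'E'
from rig import robot
print(robot.finish_job())
E
```

```text
the job is handed in; nothing more can be done
None
```

I pulled both supports out to their stops while the board was still shut. I then lowered the board in a held arc at about 0.7 rad/s, let go, backed the arm clear and handed the job in at about 19.5 s. The hand-in gave no verdict, so the result rests on the checks below.

- **Supports:** each was pulled about 90 mm until the force rose to 17 N, which I took as the stop. The pictures before lowering show both out, and I could still see their knobs afterwards.
- **Board:** it stopped moving down when it reached the supports. The side and top views show it lying level, with the handle within a few mm of where it should be. My arc estimate was 1.73 rad just before release, inside the 1.69 to 1.80 range. That estimate depends on a cabinet position good to only a few mm.
- **Board speed:** this was planned and estimated from the tool's steps, not measured directly.
- **Drawer and loose things:** in the last views the tape roll sits in its place, and I never touched anything loose. The drawer front and much of the scraper are hidden under the board there, so I could not fully check those two. The drawer was still shut when last visible, before I lowered the board.
- **Robot:** it touches nothing; the wrist force was under 1 N at the end.

One side effect: the tool gradually tilted to about 6 degrees off vertical as I moved it. It caused no trouble with the grips or the release.

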